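# Level the tea warmer with its front foot and hold the spirit level down

## Task

Level the tea warmer: first flip its toggle switch off, then lay the yellow spirit level flat on the middle of the black plate, lengthwise in line with the brass foot wheel, let go of it, and turn the wheel until the bubble sits centred between the two black lines. Finish by pressing the spirit level down on the plate with the fingertips, firmly but not hard (about the weight of a kilo), with the bubble still centred, and stay like that: the program ends while pressing, not letting go. Leave the tea things and the book where they are.

Things in the scene. Friction and masses are not known exactly. Their poses are not given: they have to be found in the camera images.
- isolator (a joint): Angle of the toggle switch, rad: 1.0 = on (red lever leans to its box's +x, away from the robot, over a green stripe), 0 = off (leans 0.5 rad to -x, towards the robot, over a black stripe). It snaps over by itself once past the middle (0.5) and needs about 1 N at the tip. It starts on.
- isolator_tip (a point): Centre of the round red knob (22 across) at the lever's tip. The lever is a 12 thick bar, 65 from pivot to this point; the pivot is on the box's middle, 28 above the table.
- isolator_base: White switch box, 90 (x) x 60 (y) x 30 high, fixed to the table, with a lever on top. Origin: middle of its underside. The lever swings in its x-z plane.
- level: Yellow spirit level, loose, 180 long (x) x 26 wide (y) x 36 high, about 0.25 kg, flat on the table at the start. Origin: middle of its underside. Green vial seen from above in the middle, between two rails flush with the top. Grip it across its 26 mm; the top can be pressed in the middle (on the rails) or on the solid ends.
- bubble (a joint): Position of the white bubble along the level's own x, m: 0 = centred between the black lines, range +-0.027. It runs to the HIGHER end, 0.3 m per rad of slope (3 mm per 0.01 rad), and takes about 1 s to settle.
- plate_mid (a point): Middle of the warmer's black glass top, on the surface, about 65 above the table (70 when level). x: from the foot wheel to the far edge; z: normal. The white warmer, 240 (x) x 250 (y), pivots about a y axis 90 beyond this point. Its edge near the wheel starts too low (slope 0.03 to 0.062 rad), so a level laid along x shows its bubble towards the far edge.
- foot_grip (a point): Grip point on the foot's knurled brass wheel: on its vertical axis, 122 above the table. Wheel 44 across, 34 high (top 16 above this point), 155 before the plate's middle. CLOCKWISE from above raises the plate's near edge, 0.045 rad per rad of wheel (bubble 13.5 mm per rad). Needs 0.3 N m, stays where left, does not rise or sink; 1.5 rad of travel past level.
- teapot: brown glazed teapot, about 145 wide over the body, 130 high. Bystander, loose. Origin: middle of its underside.
- teabowl: white tea bowl, 84 across, 60 high, on the robot's side of the table. Bystander, loose. Origin: middle of its underside.
- book: blue cloth-bound book, 150 x 210 x 28, lying flat. Bystander, loose. Origin: middle of its underside.
- teaspoon: steel teaspoon, 140 long, on the robot's side. Bystander, loose. Origin: middle of its underside.
- tea_tin: tea tin with a white top and a green band, 70 across, 110 high. Bystander, loose. Origin: middle of its underside.
- honey_jar: amber honey jar with a brass cap, 64 across, 80 high. Bystander, loose. Origin: middle of its underside.
- stand: Oak board, 12 thick, fixed to the table, carrying the warmer and the foot (as one thing). Origin: on the table under the plate's middle; x as the plate's.

How it is judged:
On the way, in this order (a step that is already met when the one before it is completed fails the run):
1. the toggle is off (value of joint isolator below 0.15 rad), for 0.2 s.
2. the level lies on the middle of the plate, in line with the wheel, let go (x of level in the frame of plate_mid between -0.045 and 0.045 m and y of level in the frame of plate_mid between -0.06 and 0.06 m and z of level in the frame of plate_mid between -0.008 and 0.008 m and angle between the x axis of level and the x axis of plate_mid, either way round below 0.22 rad and angle between the z axis of level and the z axis of plate_mid, either way round below 0.06 rad and contact force between level and stand above 0.5 N and contact force between the fingers and level below 0.1 N), for 0.4 s.
3. the wheel has been turned until the bubble is centred (value of joint isolator below 0.15 rad and x of level in the frame of plate_mid between -0.045 and 0.045 m and y of level in the frame of plate_mid between -0.06 and 0.06 m and z of level in the frame of plate_mid between -0.008 and 0.008 m and angle between the x axis of level and the x axis of plate_mid, either way round below 0.22 rad and angle between the z axis of level and the z axis of plate_mid, either way round below 0.06 rad and value of joint bubble between -0.003 and 0.003 m and angle between plate_mid's own z axis and vertical below 0.012 rad), for 0.4 s.
At the end, for the whole second after the job is handed in: Toggle off (<0.15 rad); level on the plate within 45 mm along, 60 mm across its middle and 0.22 rad in line; bubble within 3 mm, plate within 0.012 rad of level; fingers press the level (>4 N), it bears on the plate with 6 to 30 N through the last second; arm off the warmer itself (all of step 3 and contact force between the fingers and level above 4 N and contact force between level and stand between 6 and 30 N and linear speed of level below 0.02 m/s and contact force between the arm and stand below 0.5 N); the arm keeps its last pose, push and grip.
It fails at once if a tea thing or the book is moved by more than 30 mm (distance of any of teapot, teabowl, book, teaspoon, tea_tin, honey_jar from where it was at the start of the episode above 0.03 m).
It fails at once if the glass plate is pressed through the level with more than 45 N (contact force between level and stand above 45 N).
It also fails if it takes over 72 s, if anything falls off the work surface, if the arm or the gripper's body presses on something with over 40 N, if the wrist force passes 120 N, or if a joint passes its speed limit or range.

## Robot

A 7-joint arm with a two-finger parallel gripper is mounted at the origin on the work surface. World frame = base frame: x ahead of the robot, y to its left, z up, the work surface at z = 0. Lengths are in m, angles in rad, forces in N, time in s.
With the tool pointing down it reaches from about 0.425 to 0.875 m from the base axis. Payload 9.9 kg.
Tool frame: the origin (TCP) lies on the centre line of the jaws, within the pads' length; the fingertips stand 11 mm ahead of it and the grasp point (between the pads) lies 8 mm behind it; z points along the fingers, y is the line along which they close (so a half turn about z gives the same grasp; the last joint's range is limited). The gripper opens to 85 mm and grips with 20 to 120 N. Pads are 22 mm wide; open, the fingers measure 114 mm over their backs; the gripper's body (76 mm by 85 mm) begins 54 mm behind the grasp point. The pads swing forward as they close: fully open they stand 13 mm farther back than shut.
Start: joints at [1.017, 0.576, 0.025, 1.437, -0.015, 1.129, -0.057], TCP at [0.306, -0.602, 0.242] pointing down, gripper open.
Joint ranges: [-2.76, 2.76], [-0.34, 2.15], [-1.52, 1.57], [0.19, 2.46], [-1.09, 4.23], [0.17, 1.99], [-2.82, 2.82]. Speed limits (rad/s): [2.22, 2.22, 3.01, 3.01, 3.14, 3.14, 3.14].

## Interface

Orientations are given as [roll, pitch, yaw] about the fixed x, y, z axes, in that order (R = Rz(yaw) Ry(pitch) Rx(roll)).
In Python, from plant import ctrl gives the robot as it stands.
- The arm moves only by the tool step_hand, called after "Emit:" in YAML: its name, and indented under it one key for each argument. Schema: {"type":"object","properties":{"rows":{"type":"array","items":{"type":"array","items":{"type":"array","items":{"type":"number"},"minItems":7,"maxItems":7},"minItems":1,"maxItems":8},"minItems":1,"maxItems":1},"grip_n":{"type":"number"},"only":{"type":"string"},"quiet":{"type":"boolean"},"lines":{"type":"string"}},"required":["rows"],"additionalProperties":false}. rows is a list that holds a single list of rows (three levels of brackets), with 1 to 8 rows, each of 7 numbers: the finger opening in m, then dx, dy, dz in shares of the most that a row can go, 1 being 50 mm, then a rotation vector rx, ry, rz in fractions of the full range, 1 being 2 rad; each row shifts and turns the commanded pose from where the row before left it, along the tool's axes as they then stand; what a row does not reach is not made up. A row lasts 1/10 s, in which the tool goes at most 0.05 m and 0.15 rad, less where a joint would pass 70% of its speed; a pose out of reach is approached as far as the arm can. The fingers move at their own pace and stop on an object; grip_n is the grip in N (left out, the last holds). Time passes only in rows, so rows that do not move let the fingers close. The tool returns the time, the measured TCP pose, the force, the opening and the grip force at its end. only (a regular expression) keeps the lines of the reply that match it, lines (a string "A,B") keeps lines A to B, and quiet returns only ok. A shift or turn number past 1, either way, is cut back to 1. Input that does not fit is refused with a message, and nothing moves.
- ctrl.get_obs(): the state, without advancing time (a new reading comes with each control period).
- ctrl.grab_frame(name): name is "scene" or "side" or "wrist"; returns a dict with "img" (384x512x3 uint8, blue, green, red), "vfov" (degrees; the focal length in pixels is half the picture's height over the tangent of half this angle, whatever the lens; pixels are square), "cx", "cy" (the principal point, pixels), "dist" ([k1, k2, p1, p2, k3] as OpenCV has them; the pictures are not rectified), "extrinsics" (4x4, takes a point from camera to world coordinates). Camera axes: x right, y down, z forward; pixel columns grow to the right and rows downward; lengths in m; the calibration is good to about 2 mm. A picture is of the moment at which its call begins. There is no depth.
- ctrl.sign_off(): hands the job in; it is judged then, once.
The state is a dict: "time_s": time; "joint_pos": joint angles; "joint_velocities": joint speeds; "tau": joint torques, N m; "tool_pos": TCP position; "tool_rot": TCP orientation; "wrist_force": force on the tool from outside, world axes, zero at the start; "wrist_torque": the same for the moment, N m; "grip_width": finger opening in m; "finger_force": force on a finger pad.
Only numpy, scipy, OpenCV 4.12 (cv2) and the standard library are available. Lean on these libraries where they do the work, as an engineer would, in place of code of your own. Each camera call takes 0.05 s, during which the arm holds its last target. There are 200 camera calls.

## Working session

There is one attempt and no reset: what is moved stays moved. The work goes in short steps, Python scripts to look and compute and a tool call to move; the robot and the scene stay as the last step left them, time stands still between calls to the robot, and variables do not carry over. Pictures are saved under pics/ and viewed, at most 10 in all, crops included, and the job is handed in when it is done.

```bash
ls; mkdir -p pics
```

Create h.py:
```python
import numpy as np, cv2
from plant import ctrl
def cam(n):
    f=ctrl.grab_frame(n); h,w=f["img"].shape[:2]
    F=h/2/np.tan(np.radians(f["vfov"])/2)
    f["K"]=np.array([[F,0,f["cx"]],[0,F,f["cy"]],[0,0,1]]); f["D"]=np.array(f["dist"],float); f["T"]=np.array(f["extrinsics"]); return f
def ray(f,uv):
    p=cv2.undistortPoints(np.array(uv,float).reshape(-1,1,2),f["K"],f["D"]).reshape(-1,2)
    d=np.c_[p,np.ones(len(p))]@f["T"][:3,:3].T
    return f["T"][:3,3],d
def onz(f,uv,z):
    o,d=ray(f,uv); return o+d*((z-o[2])/d[:,2])[:,None]
def proj(f,P):
    Ti=np.linalg.inv(f["T"]); return cv2.projectPoints(np.array(P,float).reshape(-1,1,3),cv2.Rodrigues(Ti[:3,:3])[0],Ti[:3,3],f["K"],f["D"])[0].reshape(-1,2)
```

Run:
```python
from h import *
a=cam("scene");b=cam("side");c=cam("wrist")
for n,f in zip("abc",(a,b,c)): print(n,f["vfov"],f["dist"],np.round(f["T"],3).tolist()); np.save(f"pics/{n}.npy",f["img"])
cv2.imwrite("pics/scene0.png",a["img"]);cv2.imwrite("pics/side0.png",b["img"])
print(ctrl.get_obs())
```

```text
pics
plant.py
a 45.16237446410708 [0.01790426 0.         0.         0.         0.        ] [[0.756, 0.429, -0.495, 1.293], [0.654, -0.513, 0.556, -0.835], [-0.015, -0.744, -0.668, 1.088], [0.0, 0.0, 0.0, 1.0]]
b 44.62603556788105 [0.03014568 0.         0.         0.         0.        ] [[0.992, -0.073, 0.106, 0.372], [-0.129, -0.558, 0.82, -1.462], [-0.0, -0.827, -0.563, 1.116], [0.0, 0.0, 0.0, 1.0]]
c 58.96930182601768 [-0.04522492  0.          0.          0.          0.        ] [[0.453, -0.846, -0.28, 0.377], [-0.891, -0.431, -0.141, -0.564], [-0.001, 0.314, -0.949, 0.373], [0.0, 0.0, 0.0, 1.0]]
{'time_s': 0.15, 'joint_pos': array([ 1.01719025,  0.57634596,  0.0248182 ,  1.43766093, -0.01501763,
        1.12899764, -0.05649905]), 'joint_velocities': array([ 0.00058961, -0.00327617,  0.00078773, -0.00358318, -0.00057619,
        0.00082305,  0.00200017]), 'tau': array([ 2.36349435e-03, -7.66271996e+01,  2.25284323e+00, -2.86185515e+01,
        1.56769756e-02,  9.74537688e-03,  3.54826739e-05]), 'tool_pos': array([ 0.30547719, -0.60158107,  0.24165439]), 'tool_rot': array([-3.14036439e+00,  2.57303823e-05,  4.69858666e-01]), 'wrist_force': array([-0.65039093, -0.50031032,  0.58080192]), 'wrist_torque': array([-0.0240906 , -0.02428437,  0.02109384]), 'finger_force': 0.0, 'grip_width': 0.08549612571937677}
```

View pics/scene0.png

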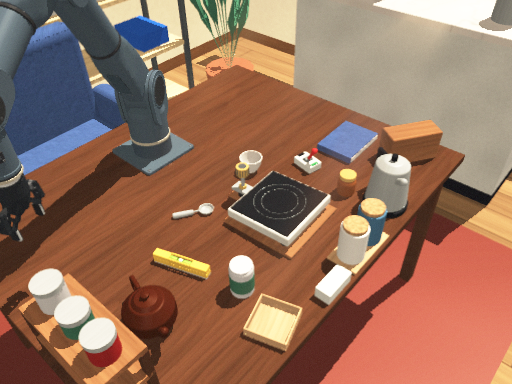

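View pics/side0.png

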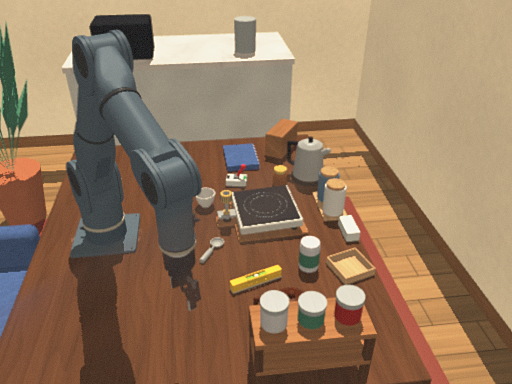

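The scene view shows the level at (181,263), wheel at (242,172), plate centred at (280,207) and switch at (308,160), with the bowl close behind the wheel at (250,160). The side view agrees: level (256,279), wheel (226,200), switch (237,180).

Run:
```python
import numpy as np,cv2
a=np.load("pics/a.npy");b=np.load("pics/b.npy")
A=cv2.resize(a[130:260,215:345],None,fx=4.5,fy=4.5,interpolation=2)
B=cv2.resize(b[150:280,190:240],None,fx=4.5,fy=4.5,interpolation=2)
cv2.imwrite("pics/crop1.png",np.hstack([A[:585],B[:585,:215]]))
from h import *
f=cam("scene");g=cam("side")
for n,F in(("sc",f),("si",g)):
    hsv=cv2.cvtColor(F["img"],cv2.COLOR_BGR2HSV)
    m=cv2.inRange(hsv,(22,150,120),(35,255,255))
    k,l,s,c=cv2.connectedComponentsWithStats(m)
    for i in range(1,k):
        if s[i,4]>30: print(n,s[i],c[i])
    i=1+np.argmax(s[1:,4]); pts=np.argwhere(l==i)[:,::-1].astype(np.float32)
    print(cv2.minAreaRect(pts))
    Q=onz(F,pts,.036)[:,:2].astype(np.float32); r=cv2.minAreaRect(Q); print(r); print(Q.mean(0))
```

```text
sc [153 252  27  11  35] [166.48571429 257.65714286]
sc [170 252  23  11  54] [181.         256.53703704]
((180.90000915527344, 256.8000183105469), (23.717084884643555, 3.4785053730010986), 18.434946060180664)
((0.5221378207206726, -0.31814977526664734), (0.07820451259613037, 0.012402182444930077), 18.00425148010254)
[ 0.52216333 -0.31713888]
si [258 265  23  12 101] [270.1980198  270.03960396]
si [230 276  26  10 107] [240.34579439 280.        ]
((242.57772827148438, 279.2953186035156), (6.158737659454346, 25.194835662841797), 75.25643920898438)
((0.4831028878688812, -0.34356260299682617), (0.08310672640800476, 0.027998508885502815), 13.044672012329102)
[ 0.4751711  -0.34604585]
```

View pics/crop1.png

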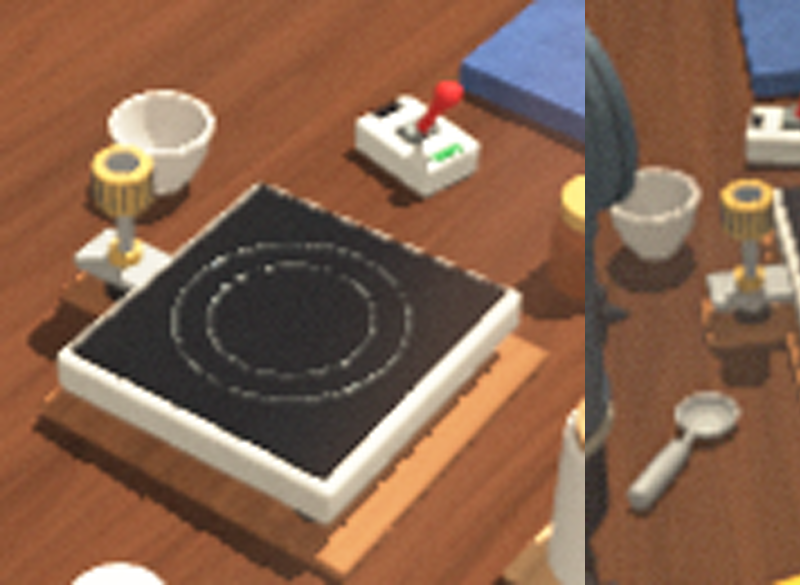

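The crop shows the wheel top at scene (242,166) / side (226,193), plate ring centre at scene (279.4,201.6), and the lever knob at (315,151) over the green stripe. The bowl sits close to the wheel.

Run:
```python
from h import *
f=cam("scene");g=cam("side")
def blob(F,lo,hi,box,mn=5):
    hsv=cv2.cvtColor(F["img"],cv2.COLOR_BGR2HSV); m=cv2.inRange(hsv,lo,hi); z=np.zeros_like(m); x0,y0,x1,y1=box; z[y0:y1,x0:x1]=m[y0:y1,x0:x1]
    return np.argwhere(z)[:,::-1].astype(np.float32)
S=lambda x,y:(215+x/4.5,130+y/4.5)
print("wheel top sc",onz(f,S(122,162),.138)," side",onz(g,(226,192.2),.138))
cs=[S(262,184),S(519,293),S(326,482),S(70,353)]
P=onz(f,cs,.067); print("plate corners",P.round(3).tolist(), P.mean(0)); 
print("ring",onz(f,S(290,322),.066))
d=(P[1]-P[0]+P[2]-P[3]); print("yaw A",np.arctan2(d[1],d[0]), [np.linalg.norm(P[i]-P[(i+1)%4]) for i in range(4)])
# black glass in side & scene by mask
for n,F,box in(("sc",f,(225,165,335,245)),("si",g,(228,180,310,240))):
    p=blob(F,(0,0,0),(180,120,60),box); 
    img=np.zeros((384,512),np.uint8); img[p[:,1].astype(int),p[:,0].astype(int)]=255
    c=max(cv2.findContours(img,0,2)[0],key=cv2.contourArea); Q=onz(F,c.reshape(-1,2),.067)[:,:2].astype(np.float32); print(n,"glass",cv2.minAreaRect(Q))
    p=blob(F,(20,90,90),(35,255,255),(215,150,256,205) if n=="sc" else(215,180,240,215)); print("brass bbox",p.min(0),p.max(0),p.mean(0), onz(F,p.mean(0),.122))
    p=blob(F,(0,170,90),(8,255,255),(300,140,325,170) if n=="sc" else (225,155,255,185)); print("red",len(p),p.tolist()if len(p)<10 else (p.min(0),p.max(0),p.mean(0)))
# switch box top corners (crop): left (357,122) front(425,167) right(478,148) back(405,98)
print("box top",onz(f,[S(357,124),S(423,170),S(478,146),S(408,98)],.03).round(3).tolist())
print("knob",onz(f,S(450,95),.085), "stripe",onz(f,[S(447,153),S(386,108)],.03))
# level yellow all pixels
for n,F,box in(("sc",f,(145,240,220,285)),("si",g,(222,260,290,297))):
    p=blob(F,(20,120,70),(38,255,255),box); Q=onz(F,cv2.convexHull(p).reshape(-1,2),.036)[:,:2].astype(np.float32); print(n,len(p),cv2.minAreaRect(Q),cv2.boxPoints(cv2.minAreaRect(p)).tolist())
A=cv2.resize(f["img"][240:290,145:220],None,fx=7,fy=7,interpolation=2);B=cv2.resize(g["img"][150:200,215:260],None,fx=6,fy=7,interpolation=2)
cv2.imwrite("pics/crop2.png",np.hstack([A,B]))
```

```text
wheel top sc [[0.46064486 0.02572446 0.138     ]]  side [[0.46177237 0.02713812 0.138     ]]
plate corners [[0.501, 0.14, 0.067], [0.725, 0.162, 0.067], [0.733, -0.076, 0.067], [0.517, -0.095, 0.067]] [0.61871618 0.0328525  0.067     ]
ring [[0.61561301 0.03161106 0.066     ]]
yaw A 0.09514698784106176 [np.float64(0.22529848003139652), np.float64(0.23784975901730782), np.float64(0.21676972992376864), np.float64(0.2348553801786765)]
sc glass ((0.6112126111984253, 0.03186772018671036), (0.20890319347381592, 0.22929659485816956), 4.45708703994751)
brass bbox [236. 162.] [248. 186.] [242.25807 169.16129] [[0.45837428 0.02804267 0.122     ]]
red 50 (array([308., 148.], dtype=float32), array([317., 158.], dtype=float32), array([312.78, 152.  ], dtype=float32))
si glass ((0.7202918529510498, -0.06883246451616287), (0.013458887115120888, 0.005382312461733818), 20.961669921875)
brass bbox [221. 190.] [230. 210.] [225.08 195.52] [[0.45786236 0.02886593 0.122     ]]
red 28 (array([237., 165.], dtype=float32), array([244., 175.], dtype=float32), array([240.67857, 169.64285], dtype=float32))
box top [[0.482, 0.287, 0.03], [0.561, 0.272, 0.03], [0.577, 0.326, 0.03], [0.494, 0.343, 0.03]]
knob [[0.55858414 0.30609717 0.085     ]] stripe [[0.56261612 0.30265254 0.03      ]
 [0.4876615  0.31960543 0.03      ]]
sc 576 ((0.5365216135978699, -0.3311730623245239), (0.19251364469528198, 0.0465364046394825), 18.416887283325195) [[150.6999969482422, 258.9000244140625], [154.90000915527344, 246.300048828125], [211.6000213623047, 265.2000732421875], [207.40000915527344, 277.800048828125]]
si 493 ((0.527173638343811, -0.3415977358818054), (0.18719029426574707, 0.05361972749233246), 18.32264518737793) [[228.50001525878906, 280.4999694824219], [278.6000061035156, 263.7999572753906], [282.4000244140625, 275.1999816894531], [232.30001831054688, 291.8999938964844]]
```

View pics/crop2.png

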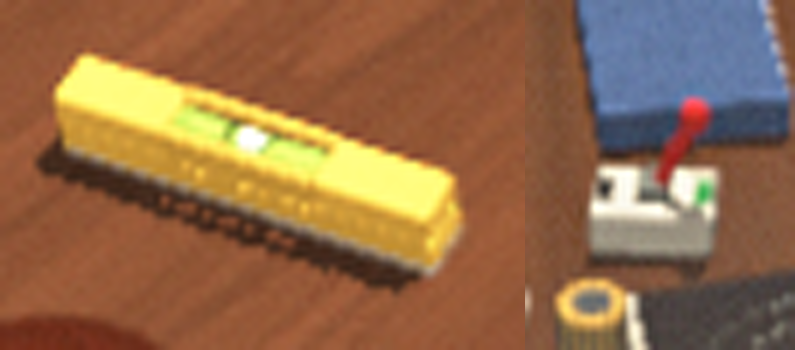

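The crop shows the level with top corners near scene px (157,248), (153,254), (207,271) and (210,265), and the lever leaning over the green stripe, just short of the book in side view.

Add to h.py:
```python
from scipy.spatial.transform import Rotation as Rn
def go(x,y,z,yaw):
    o=ctrl.get_obs(); R=Rn.from_euler("xyz",o["tool_rot"]); T=Rn.from_euler("xyz",[np.pi,0,yaw])
    d=np.array([x,y,z])-o["tool_pos"]
    print("t",round(o["time_s"],2),"pos",o["tool_pos"].round(4),"rot",o["tool_rot"].round(3),"grip",round(o["grip_width"],4),"F",o["wrist_force"].round(2))
    print(" tool d",R.inv().apply(d).round(4),"rotvec",(R.inv()*T).as_rotvec().round(3),"d in final axes",T.inv().apply(d).round(4))
```

Run:
```python
from h import *
f=cam("scene")
c=onz(f,[(145+x/7,240+y/7) for x,y in [(85,57),(57,97),(435,215),(457,175)]],.036); print(c.round(3).tolist(),c.mean(0)); d=c[2]+c[3]-c[0]-c[1]; print(np.arctan2(d[1],d[0]),np.linalg.norm(d)/2)
S=lambda x,y:(215+x/4.5,130+y/4.5)
print("book",onz(f,[S(462,65),S(585,120)],.028),"bowl rim",onz(f,S(162,125),.06))
print("level bubble px px z", onz(f,(145+250/7,240+140/7),.034))
go(.60,.290,.20,1.36)
```

```text
[[0.442, -0.341, 0.036], [0.451, -0.364, 0.036], [0.62, -0.304, 0.036], [0.612, -0.284, 0.036]] [ 0.53109794 -0.32328817  0.036     ]
0.33314605874859277 0.17924379923564507
book [[0.49955457 0.41271958 0.028     ]
 [0.62347389 0.41422567 0.028     ]] bowl rim [[0.38479391 0.15279281 0.06      ]]
level bubble px px z [[ 0.53012644 -0.3256458   0.034     ]]
t 0.4 pos [ 0.3055 -0.6018  0.2422] rot [-3.141  0.     0.47 ] grip 0.0854 F [ 0.63  0.77 -0.39]
 tool d [ 0.6663 -0.6619  0.0423] rotvec [-0.   -0.   -0.89] d in final axes [0.9337 0.1013 0.0422]
```

The rows are not in the units I measure in: shifts go in shares of 50 mm and turns go in shares of 2 rad. I convert before sending: 0.04 m is 0.8, 0.005 m is 0.1, -0.148 rad / 2 = -0.074.

Emit:
step_hand:
  rows:
    - [[0,0,0,0,0,0,-0.074],[0,0,0,0,0,0,-0.074],[0,0,0,0,0,0,-0.074],[0,0,0,0,0,0,-0.074],[0,0,0,0,0,0,-0.074],[0,0,0,0,0,0,-0.074],[0,0.8,0.1,0,0,0,0],[0,0.8,0.1,0,0,0,0]]
  grip_n: 30

```text
time_s: 1.2
tool_pos: [0.3317, -0.5256, 0.2418]
tool_rot: [-3.142, -0.0, 1.356]
wrist_force: [1.2, 1.2, -0.5]
grip_width: -0.0
finger_force: 0.0
```

Emit:
step_hand:
  rows:
    - [[0,0.8,0.1,0,0,0,0],[0,0.8,0.1,0,0,0,0],[0,0.8,0.1,0,0,0,0],[0,0.8,0.1,0,0,0,0],[0,0.8,0.1,0,0,0,0],[0,0.8,0.1,0,0,0,0],[0,0.8,0.1,0,0,0,0],[0,0.8,0.1,0,0,0,0]]

```text
time_s: 2.0
tool_pos: [0.4394, -0.22, 0.2426]
tool_rot: [3.141, 0.0, 1.358]
wrist_force: [1.3, -0.7, -0.2]
grip_width: -0.0001
finger_force: 0.0
```

Emit:
step_hand:
  rows:
    - [[0,0.8,0.1,0,0,0,0],[0,0.8,0.1,0,0,0,0],[0,0.8,0.1,0,0,0,0],[0,0.8,0.1,0,0,0,0],[0,0.8,0.1,0,0,0,0],[0,0.8,0.1,0,0,0,0],[0,0.8,0.1,0,0,0,0],[0,0.8,0.1,0,0,0,0]]

```text
time_s: 2.8
tool_pos: [0.5462, 0.0844, 0.2425]
tool_rot: [3.141, 0.0, 1.358]
wrist_force: [1.2, -0.9, 0.1]
grip_width: 0.0003
finger_force: 0.0
```

```bash
python3 -c "
from h import *
go(.60,.290,.20,1.36)"
```

```text
t 2.8 pos [0.5462 0.0844 0.2425] rot [3.141 0.    1.358] grip 0.0003 F [ 1.23 -0.9   0.12]
 tool d [0.2124 0.0091 0.0425] rotvec [ 0.001  0.    -0.002] d in final axes [0.2123 0.0096 0.0425]
```

In the tool's units: 0.043 m is 0.86, 0.003 m is 0.06.

Emit:
step_hand:
  rows:
    - [[0,0.86,0.08,0,0,0,0],[0,0.86,0.08,0,0,0,0],[0,0.86,0.08,0,0,0,0],[0,0.86,0.06,0.4,0,0,0],[0,0.84,0.04,0.6,0,0,0],[0,0,0,0.8,0,0,0],[0,0,0,0.8,0,0,0],[0,0,0,0.54,0,0,0]]

```text
time_s: 3.6
tool_pos: [0.6062, 0.2868, 0.0832]
tool_rot: [-3.139, 0.002, 1.358]
wrist_force: [0.6, -0.8, 0.5]
grip_width: 0.0002
finger_force: 0.0
```

```bash
python3 -c "
from h import *
go(.608,.293,.085,1.36)
cv2.imwrite('pics/t1.png',cv2.resize(cam('scene')['img'][80:200,240:370],None,fx=4,fy=4))"
```

```text
t 3.6 pos [0.6062 0.2868 0.0832] rot [-3.139e+00  2.000e-03  1.358e+00] grip 0.0002 F [ 0.55 -0.8   0.52]
 tool d [ 0.0064  0.0005 -0.0018] rotvec [-0.002  0.002 -0.002] d in final axes [ 0.0064  0.0005 -0.0018]
```

View pics/t1.png

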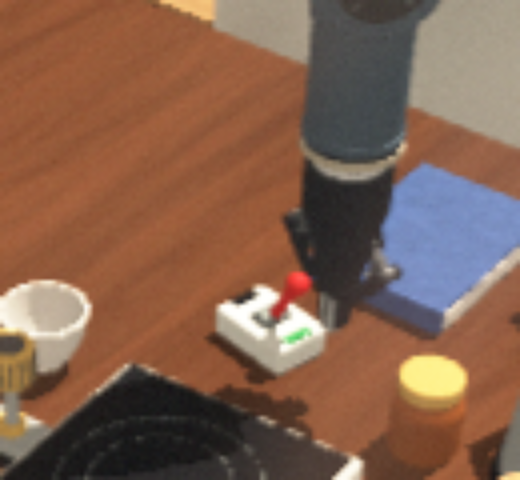

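Fingertips (333,315) are just beyond the knob (299,283), in line with it. Now I push towards −x.

In the tool's units: -0.012 m is -0.24, 0.006 m is 0.12.

Emit:
step_hand:
  rows:
    - [[0,0.12,-0.2,0,0,0,0],[0,0,-0.24,0,0,0,0],[0,0,-0.24,0,0,0,0],[0,0,-0.24,0,0,0,0],[0,0,-0.24,0,0,0,0],[0,0,-0.24,0,0,0,0],[0,0,0,0,0,0,0],[0,0,0,0,0,0,0]]

```text
time_s: 4.45
tool_pos: [0.5399, 0.3078, 0.0864]
tool_rot: [3.142, 0.0, 1.358]
wrist_force: [0.5, 1.1, -0.3]
grip_width: 0.0
finger_force: 0.0
```

```bash
python3 -c "
from h import *
go(.60,.2,.20,.333)
cv2.imwrite('pics/t2.png',cv2.resize(cam('side')['img'][130:210,200:280],None,fx=5,fy=5))"
```

```text
t 4.45 pos [0.5399 0.3078 0.0864] rot [3.142 0.    1.358] grip 0.0 F [ 0.5   1.14 -0.3 ]
 tool d [-0.0928  0.0815 -0.1136] rotvec [0.    0.    1.025] d in final axes [ 0.0215  0.1216 -0.1136]
```

View pics/t2.png

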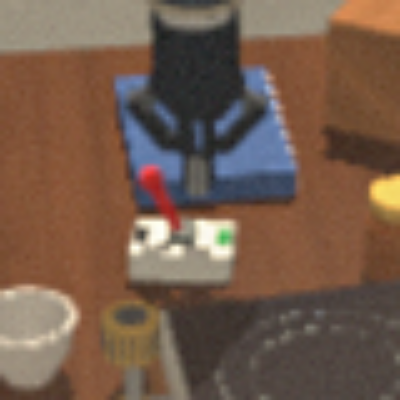

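The lever now leans left over the black stripe (knob at (150,178) in the crop), so it is off. Next: the level.

In the tool's units: -0.044 m is -0.88, -0.04 m is -0.8.

Emit:
step_hand:
  rows:
    - [[0,0,0,-0.8,0,0,0],[0,0,0,-0.8,0,0,0],[0,0,0,-0.8,0,0,0],[0.06,-0.88,0.18,0,0,0,0],[0.06,-0.88,0.18,0,0,0,0],[0.06,-0.88,0.18,0,0,0,0],[0.06,-0.88,0.18,0,0,0,0],[0.06,-0.88,0.18,0,0,0,0]]

```text
time_s: 5.3
tool_pos: [0.5378, 0.0809, 0.2063]
tool_rot: [3.141, 0.0, 1.357]
wrist_force: [0.4, -0.3, -0.1]
grip_width: 0.06
finger_force: 0.0
```

Emit:
step_hand:
  rows:
    - [[0.06,-0.88,0.18,0,0,0,0],[0.06,-0.88,0.18,0,0,0,0],[0.06,-0.88,0.18,0,0,0,0],[0.06,-0.88,0.18,0,0,0,0],[0.06,-0.88,0.18,0,0,0,0],[0.06,-0.88,0.18,0,0,0,0],[0.06,-0.88,0.18,0,0,0,0],[0.06,-0.88,0.18,0,0,0,0]]

```text
time_s: 6.1
tool_pos: [0.5333, -0.2787, 0.2062]
tool_rot: [3.141, 0.0, 1.357]
wrist_force: [1.4, -0.3, 0.7]
grip_width: 0.0604
finger_force: 0.0
```

Emit:
step_hand:
  rows:
    - [[0.06,-0.88,0.16,0,0,0,0],[0.06,0,0,0,0,0,0.0735],[0.06,0,0,0,0,0,0.0735],[0.06,0,0,0,0,0,0.0735],[0.06,0,0,0,0,0,0.0735],[0.06,0,0,0,0,0,0.0735],[0.06,0,0,0,0,0,0.0735],[0.06,0,0,0,0,0,0.0715]]

```text
time_s: 6.9
tool_pos: [0.532, -0.3214, 0.206]
tool_rot: [-3.142, 0.0, 0.326]
wrist_force: [0.4, 0.1, 0.0]
grip_width: 0.06
finger_force: 0.0
```

```bash
python3 -c "
from h import *
go(.531,-.3235,.028,.333)"
```

```text
t 6.9 pos [ 0.532  -0.3214  0.206 ] rot [-3.142  0.     0.326] grip 0.06 F [0.4  0.08 0.03]
 tool d [-0.0016  0.0017  0.178 ] rotvec [-0.     0.    -0.007] d in final axes [-0.0016  0.0017  0.178 ]
```

In the tool's units: 0.04 m is 0.8, 0.036 m is 0.72.

Emit:
step_hand:
  rows:
    - [[0.06,-0.04,0.04,0.72,0,0,0],[0.06,0,0,0.8,0,0,0],[0.06,0,0,0.8,0,0,0],[0.06,0,0,0.8,0,0,0],[0.06,0,0,0.6,0,0,0],[0.0,0,0,0,0,0,0],[0.0,0,0,0,0,0,0],[0.0,0,0,0,0,0,0]]
  grip_n: 30

```text
time_s: 7.7
tool_pos: [0.5318, -0.3241, 0.0219]
tool_rot: [3.14, -0.002, 0.332]
wrist_force: [0.3, 0.3, -3.0]
grip_width: 0.0253
finger_force: 32.1
```

Emit:
step_hand:
  rows:
    - [[0.0,0,0,0,0,0,0],[0.0,0,0,0,0,0,0],[0,0,0,-0.6,0,0,0],[0,0,0,-0.8,0,0,0],[0,0,0,-0.8,0,0,0],[0,0,0,-0.8,0,0,0],[0,0,0,-0.6,0,0,0],[0,0,0,0,0,0,0]]

```text
time_s: 8.5
tool_pos: [0.5328, -0.3244, 0.2057]
tool_rot: [3.135, -0.006, 0.333]
wrist_force: [-0.1, 0.3, -2.4]
grip_width: 0.0253
finger_force: 32.2
```

```bash
python3 -c "
from h import *
go(.621,.035,.2,.07)
cv2.imwrite('pics/t3.png',cv2.resize(cam('side')['img'][170:310,150:300],None,fx=4,fy=4))"
```

```text
t 8.5 pos [ 0.5328 -0.3244  0.2057] rot [ 3.135 -0.006  0.333] grip 0.0253 F [-0.07  0.28 -2.44]
 tool d [ 0.2007 -0.311   0.0049] rotvec [ 0.006 -0.007  0.263] d in final axes [ 0.1131 -0.3524  0.0057]
```

View pics/t3.png

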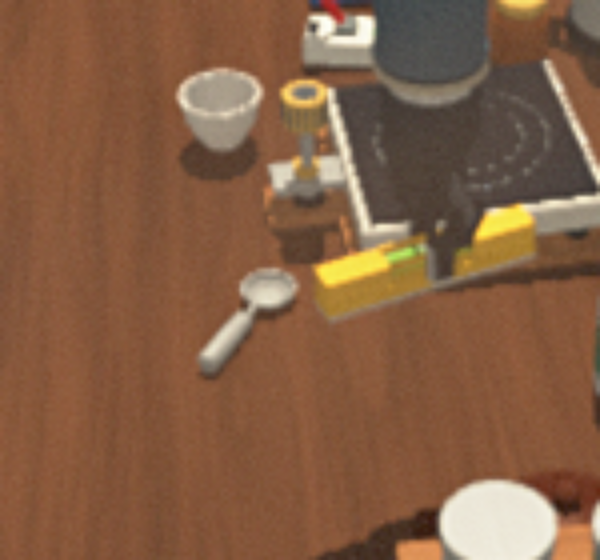

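The level hangs firmly, gripped at its middle. Moving over the plate.

In the tool's units: -0.044 m is -0.88, 0.0146 m is 0.292, 0.132 rad / 2 = 0.066.

Emit:
step_hand:
  rows:
    - [[0,0,0,0,0,0,0.0655],[0,0,0,0,0,0,0.066],[0,0.292,-0.88,0,0,0,0],[0,0.292,-0.88,0,0,0,0],[0,0.292,-0.88,0,0,0,0],[0,0.292,-0.88,0,0,0,0],[0,0.292,-0.88,0,0,0,0],[0,0.292,-0.88,0,0,0,0]]

```text
time_s: 9.35
tool_pos: [0.599, -0.0519, 0.1988]
tool_rot: [-3.141, 0.002, 0.07]
wrist_force: [0.5, -0.4, -4.0]
grip_width: 0.0252
finger_force: 32.1
```

Emit:
step_hand:
  rows:
    - [[0,0.292,-0.88,0,0,0,0],[0,0.292,-0.88,0,0,0,0],[0,0,0,0,0,0.0225,0],[0,0,0,0.6,0,0,0],[0,0,0,0.6,0,0,0],[0,0,0,0.4,0,0,0],[0,0,0,0.2,0,0,0],[0,0,0,0.2,0,0,0]]

```text
time_s: 10.15
tool_pos: [0.6267, 0.0363, 0.0991]
tool_rot: [3.142, -0.043, 0.07]
wrist_force: [0.4, -0.5, -2.9]
grip_width: 0.0255
finger_force: 32.1
```

```bash
python3 -c "
from h import *
go(.625,.035,.0885,.07)"
```

```text
t 10.15 pos [0.6267 0.0363 0.0991] rot [ 3.142 -0.043  0.07 ] grip 0.0255 F [ 0.36 -0.53 -2.88]
 tool d [-0.0023  0.0011  0.0105] rotvec [ 0.    -0.043 -0.   ] d in final axes [-0.0018  0.0011  0.0106]
```

Emit:
step_hand:
  rows:
    - [[0,0,0,0.1,0,0,0],[0,0,0,0.04,0,0,0],[0,0,0,0,0,0,0]]

```text
time_s: 10.45
tool_pos: [0.6278, 0.0363, 0.0937]
tool_rot: [-3.142, -0.046, 0.07]
wrist_force: [-0.1, 0.6, -3.6]
grip_width: 0.0254
finger_force: 32.1
```

Emit:
step_hand:
  rows:
    - [[0,0,0,0.04,0,0,0],[0,0,0,0,0,0,0]]

```text
time_s: 10.65
tool_pos: [0.6279, 0.0364, 0.0918]
tool_rot: [-3.142, -0.046, 0.07]
wrist_force: [-0.9, 1.0, -2.7]
grip_width: 0.0252
finger_force: 32.1
```

Emit:
step_hand:
  rows:
    - [[0,0,0,0.03,0,0,0],[0,0,0,0,0,0,0]]

```text
time_s: 10.85
tool_pos: [0.6277, 0.0363, 0.0899]
tool_rot: [-3.142, -0.045, 0.07]
wrist_force: [-0.2, 0.3, -2.8]
grip_width: 0.0254
finger_force: 32.1
```

In the tool's units: 0.0012 m is 0.024.

Emit:
step_hand:
  rows:
    - [[0,0,0,0.024,0,0,0],[0,0,0,0,0,0,0]]

```text
time_s: 11.05
tool_pos: [0.6281, 0.0365, 0.0889]
tool_rot: [-3.141, -0.046, 0.07]
wrist_force: [1.1, 0.1, 0.2]
grip_width: 0.0254
finger_force: 32.5
```

Emit:
step_hand:
  rows:
    - [[0.06,0,0,0,0,0,0],[0.06,0,0,0,0,0,0],[0.06,0,0,0,0,0,0],[0.06,0,0,0,0,0,0],[0.06,0,0,-0.4,0,0,0],[0.06,0,0,-0.8,0,0,0],[0.06,0,0,-0.8,0,-0.0225,0],[0.06,0,0,0,0,0,0]]

```text
time_s: 11.85
tool_pos: [0.6264, 0.0362, 0.1942]
tool_rot: [-3.141, -0.008, 0.069]
wrist_force: [0.6, 0.1, 0.3]
grip_width: 0.0599
finger_force: 0.0
```

Run:
```python
from h import *
go(.461,.0265,.119,1.4)
```

```text
t 11.85 pos [0.6264 0.0362 0.1942] rot [-3.141 -0.008  0.069] grip 0.0599 F [0.64 0.12 0.26]
 tool d [-0.1662 -0.0018  0.0739] rotvec [ 0.005 -0.007 -1.33 ] d in final axes [-0.0377 -0.1613  0.0752]
```

In the tool's units: -0.042 m is -0.84, -0.04 m is -0.8, -0.148 rad / 2 = -0.074.

Emit:
step_hand:
  rows:
    - [[0.06,-0.84,0,0,0,0,0],[0.06,-0.84,0,0,0,0,0],[0.06,-0.84,0,0,0,0,0],[0.06,-0.8,-0.04,0,0,0,0],[0.06,0,0,0,0,0,-0.074],[0.06,0,0,0,0,0,-0.074],[0.06,0,0,0,0,0,-0.074],[0.06,0,0,0,0,0,-0.074]]

```text
time_s: 12.65
tool_pos: [0.4576, 0.0265, 0.1885]
tool_rot: [3.141, -0.0, 0.668]
wrist_force: [0.7, -0.0, 0.8]
grip_width: 0.0601
finger_force: 0.0
```

Emit:
step_hand:
  rows:
    - [[0.06,0,0,0,0,0,-0.074],[0.06,0,0,0,0,0,-0.074],[0.06,0,0,0,0,0,-0.074],[0.06,0,0,0,0,0,-0.074],[0.06,0,0,0,0,0,-0.074],[0.06,0,0,0,0,0,0]]

```text
time_s: 13.25
tool_pos: [0.4575, 0.0263, 0.1884]
tool_rot: [-3.142, -0.0, 1.404]
wrist_force: [-0.4, 0.5, 0.1]
grip_width: 0.0602
finger_force: 0.0
```

Create bub.py:
```python
from h import *
import sys
f=cam("scene"); im=f["img"]
cv2.imwrite("pics/"+sys.argv[1]+".png",cv2.resize(im[150:250,215:345],None,fx=6,fy=6,interpolation=cv2.INTER_CUBIC))
hsv=cv2.cvtColor(im,cv2.COLOR_BGR2HSV); box=(slice(150,250),slice(225,335))
m=np.zeros(im.shape[:2],np.uint8); m[box]=cv2.inRange(hsv,(20,120,70),(38,255,255))[box]
p=np.argwhere(m)[:,::-1].astype(np.float32); r=cv2.minAreaRect(p); print("yellow",r)
Q=onz(f,cv2.convexHull(p).reshape(-1,2),.102)[:,:2].astype(np.float32); print(cv2.minAreaRect(Q))
go(.461,.0265,.119,1.4)
```

```bash
python3 bub.py b0
```

```text
yellow ((269.34234619140625, 190.20672607421875), (82.99345397949219, 19.232707977294922), 30.20323944091797)
((0.5658034086227417, 0.022113775834441185), (0.08349893987178802, 0.32055020332336426), 87.7407455444336)
t 13.3 pos [0.4575 0.0263 0.1884] rot [-3.142 -0.     1.398] grip 0.0601 F [-0.09  0.22 -0.39]
 tool d [0.0007 0.0034 0.0694] rotvec [-0.    -0.    -0.002] d in final axes [0.0008 0.0034 0.0694]
```

View pics/b0.png

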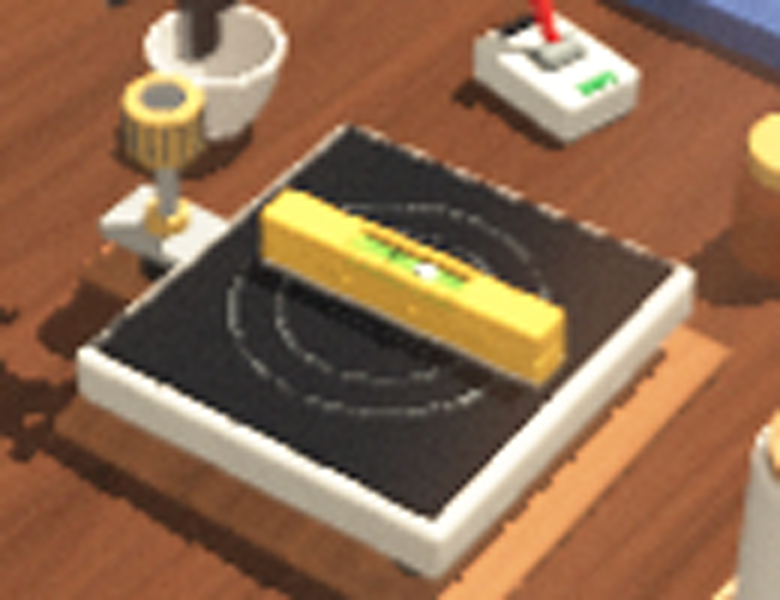

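The level lies in line on the plate (ends near (275,202) and (554,316) in the crop), with the bubble at (427,271), about 16 crop px (~10 mm) beyond the vial's middle at about (413,261). That needs about 0.74 rad of wheel.

In the tool's units: 0.03 m is 0.6, 0.0034 m is 0.068.

Emit:
step_hand:
  rows:
    - [[0.06,0.02,0.068,0.6,0,0,0],[0.06,0,0,0.6,0,0,0],[0.06,0,0,0.19,0,0,0],[0,0,0,0,0,0,0],[0,0,0,0,0,0,0],[0,0,0,0,0,0,0],[0,0,0,0,0,0,0]]
  grip_n: 50

```text
time_s: 14.0
tool_pos: [0.4601, 0.027, 0.1191]
tool_rot: [-3.14, 0.0, 1.401]
wrist_force: [-4.2, 2.5, -14.4]
grip_width: 0.0427
finger_force: 54.3
```

Emit:
step_hand:
  rows:
    - [[0,0,0,0,0,0,0.05],[0,0,0,0,0,0,0.05],[0,0,0,0,0,0,0.05],[0,0,0,0,0,0,0.05],[0,0,0,0,0,0,0.05],[0,0,0,0,0,0,0.05],[0,0,0,0,0,0,0.05],[0,0,0,0,0,0,0]]

```text
time_s: 14.8
tool_pos: [0.462, 0.0259, 0.1191]
tool_rot: [3.14, -0.001, 0.697]
wrist_force: [4.6, -4.5, -22.7]
grip_width: 0.0425
finger_force: 54.0
```

Emit:
step_hand:
  rows:
    - [[0,0,0,0,0,0,0],[0,0,0,0,0,0,0],[0,0,0,0,0,0,0],[0,0,0,0,0,0,0],[0,0,0,0,0,0,0],[0,0,0,0,0,0,0]]

```text
time_s: 15.4
tool_pos: [0.462, 0.0259, 0.1191]
tool_rot: [3.14, -0.001, 0.7]
wrist_force: [4.5, -3.3, -22.3]
grip_width: 0.0426
finger_force: 54.0
```

Create bm.py:
```python
from h import *
f=cam("scene"); im=f["img"]; hsv=cv2.cvtColor(im,cv2.COLOR_BGR2HSV).astype(int)
box=(slice(186,202),slice(270,300))
sub=im[box].astype(int); h=hsv[box]
w=((h[...,1]<90)&(h[...,2]>170)); ys,xs=np.nonzero(w); print("white",len(xs), xs.mean()+270,ys.mean()+186)
g=((h[...,0]>38)&(h[...,0]<75)&(h[...,1]>100)); gy,gx=np.nonzero(g|w)
P=onz(f,np.c_[gx+270,gy+186],.10)[:,:2]; B=onz(f,[[xs.mean()+270,ys.mean()+186]],.10)[0,:2]
u=np.array([np.cos(.07),np.sin(.07)]); s=P@u; print("vial along",np.percentile(s,[0,3,50,97,100]).round(4),"bubble",(B@u).round(4),"expect mid",np.array([.628,.0364])@u)
```

```bash
python3 bm.py
```

```text
white 12 283.5833333333333 193.08333333333334
vial along [0.5991 0.6014 0.6257 0.6546 0.6569] bubble 0.6247 expect mid 0.6290079478021458
```

In the tool's units: -0.04 m is -0.8, -0.03 m is -0.6, 0.15 rad / 2 = 0.075.

Emit:
step_hand:
  rows:
    - [[0.06,0,0,0,0,0,0],[0.06,0,0,0,0,0,0],[0.06,0,0,0,0,0,0],[0.06,0,0,-0.6,0,0,0],[0.06,0,0,-0.8,0,0,0],[0.06,0,0,0,0,0,0.075],[0.06,0,0,0,0,0,0.075],[0.06,0,0,0,0,0,0.075]]

```text
time_s: 16.25
tool_pos: [0.4616, 0.027, 0.1901]
tool_rot: [3.142, -0.002, 0.246]
wrist_force: [0.9, 0.4, -0.2]
grip_width: 0.06
finger_force: 0.0
```

Emit:
step_hand:
  rows:
    - [[0.06,0,0,0,0,0,0.075],[0.06,0,0,0,0,0,0.015],[0.06,0.7,0,0,0,0,0],[0.06,0.7,0,0,0,0,0],[0.06,0.7,0,0,0,0,0],[0.06,0,0,0,0,0,0],[0.06,0,0,0,0,0,0],[0.06,0,0,0,0,0,0]]

```text
time_s: 17.05
tool_pos: [0.5649, 0.0343, 0.1891]
tool_rot: [-3.142, 0.001, 0.073]
wrist_force: [0.8, -1.5, -0.8]
grip_width: 0.06
finger_force: 0.0
```

Create w.py:
```python
from h import *
import sys
f=cam("wrist"); cv2.imwrite("pics/"+sys.argv[1]+".png",cv2.resize(f["img"],None,fx=1.5,fy=1.5))
print(proj(f,[[.628,.0364,.105]])); go(.461,.0265,.119,.7)
```

```bash
python3 w.py w1; python3 bm.py
```

```text
[[257.04190849 107.40008646]]
t 17.1 pos [0.5649 0.0343 0.1892] rot [-3.142e+00  1.000e-03  7.300e-02] grip 0.06 F [-0.13 -0.76  0.39]
 tool d [-0.1041  0.0002  0.0703] rotvec [-0.     0.001 -0.627] d in final axes [-0.0845 -0.061   0.0702]
white 11 283.3636363636364 193.0909090909091
vial along [0.5991 0.6014 0.6256 0.6546 0.6569] bubble 0.6242 expect mid 0.6290079478021458
```

View pics/w1.png

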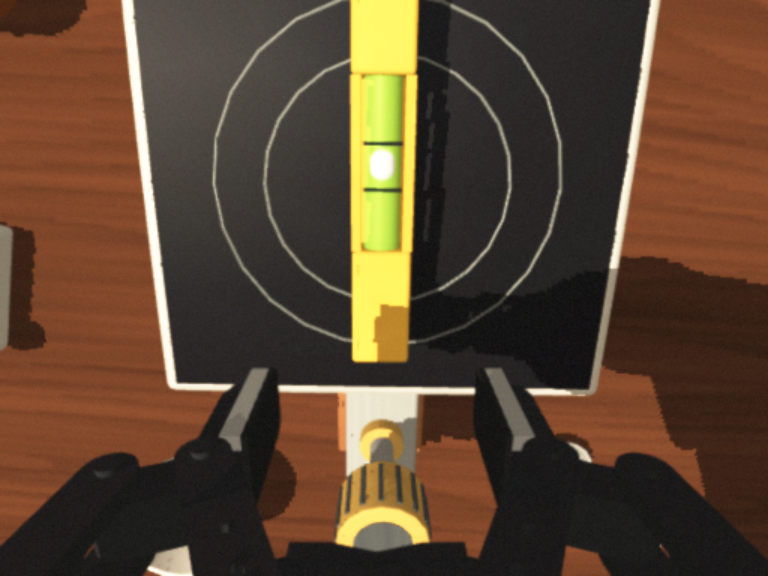

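The wrist view shows the vial's black lines at y=143 and 189 (middle 166) with the bubble at (382,165), so it is centred within about 0.5 mm. Now for the press.

In the tool's units: 0.031 m is 0.62, 0.03 m is 0.6.

Emit:
step_hand:
  rows:
    - [[0.01,0.62,0.02,0,0,0,0],[0.01,0.62,0.02,0,0,0,0],[0.01,0,0,0.6,0,0,0],[0.01,0,0,0.5,0,0,0],[0.01,0,0,0.18,0,0,0],[0.01,0,0,0,0,0,0],[0.01,0,0,0,0,0,0]]
  grip_n: 20

```text
time_s: 17.85
tool_pos: [0.6281, 0.0369, 0.1262]
tool_rot: [-3.142, -0.001, 0.072]
wrist_force: [0.5, -0.1, 0.5]
grip_width: 0.01
finger_force: 0.0
```

Emit:
step_hand:
  rows:
    - [[0.01,0,0,0.06,0,0,0],[0.01,0,0,0,0,0,0]]

```text
time_s: 18.05
tool_pos: [0.6281, 0.0369, 0.1229]
tool_rot: [-3.142, -0.001, 0.072]
wrist_force: [-0.4, -0.1, -1.1]
grip_width: 0.0101
finger_force: 0.0
```

```bash
python3 -c "
from h import *
go(.627,.037,.117,.07)"
```

```text
t 18.05 pos [0.6281 0.0369 0.1229] rot [-3.142e+00 -1.000e-03  7.200e-02] grip 0.0101 F [-0.38 -0.07 -1.13]
 tool d [-0.0011 -0.0002  0.0059] rotvec [-0.    -0.001  0.002] d in final axes [-0.0011 -0.0002  0.0059]
```

In the tool's units: 0.003 m is 0.06.

Emit:
step_hand:
  rows:
    - [[0.01,0,0,0.06,0,0,0],[0.01,0,0,0,0,0,0]]

```text
time_s: 18.25
tool_pos: [0.6277, 0.0369, 0.119]
tool_rot: [-3.142, 0.0, 0.072]
wrist_force: [-0.6, 0.2, -0.4]
grip_width: 0.01
finger_force: 0.0
```

Emit:
step_hand:
  rows:
    - [[0.01,0,0,0.02,0,0,0],[0.01,0,0,0,0,0,0]]

```text
time_s: 18.45
tool_pos: [0.6278, 0.0368, 0.118]
tool_rot: [3.142, 0.0, 0.072]
wrist_force: [-0.3, -0.6, -0.1]
grip_width: 0.0101
finger_force: 0.0
```

In the tool's units: 0.0006 m is 0.012.

Emit:
step_hand:
  rows:
    - [[0.01,0,0,0.012,0,0,0],[0.01,0,0,0,0,0,0]]
  only: "pos|wrist"

```text
tool_pos: [0.6278, 0.0368, 0.1174]
wrist_force: [-0.3, 0.2, -0.3]
```

Emit:
step_hand:
  rows:
    - [[0.01,0,0,0.01,0,0,0],[0.01,0,0,0,0,0,0]]
  only: "pos|wrist"

```text
tool_pos: [0.6279, 0.0369, 0.1173]
wrist_force: [-1.0, -0.6, 3.9]
```

Emit:
step_hand:
  rows:
    - [[0.01,0,0,0.01,0,0,0],[0.01,0,0,0,0,0,0]]
  only: "pos|wrist"

```text
tool_pos: [0.6279, 0.0368, 0.1172]
wrist_force: [-3.4, -0.2, 8.5]
```

In the tool's units: 0.0004 m is 0.008.

Emit:
step_hand:
  rows:
    - [[0.01,0,0,0.008,0,0,0],[0.01,0,0,0,0,0,0],[0.01,0,0,0,0,0,0],[0.01,0,0,0,0,0,0]]
  only: "pos|wrist"

```text
tool_pos: [0.6279, 0.0369, 0.1172]
wrist_force: [-4.7, 0.0, 11.7]
```

Emit:
step_hand:
  rows:
    - [[0.01,0,0,0,0,0,0],[0.01,0,0,0,0,0,0],[0.01,0,0,0,0,0,0],[0.01,0,0,0,0,0,0],[0.01,0,0,0,0,0,0],[0.01,0,0,0,0,0,0],[0.01,0,0,0,0,0,0]]
  only: "time|pos|wrist"

```text
time_s: 20.15
tool_pos: [0.6279, 0.0369, 0.1172]
wrist_force: [-4.1, -0.3, 12.3]Traceback (most recent call last):
```

Run:
```python
from h import *
a=cam("scene")["img"][150:250,215:345]; b=cam("wrist")["img"]
A=cv2.resize(a,(468,360)); B=cv2.resize(b,None,fx=.6,fy=.6)
c=np.zeros((360,780,3),np.uint8); c[:,:468]=A; c[:B.shape[0],468:]=B[:,:312]; cv2.imwrite("pics/fin.png",c)
```

```text
  File "<stdin>", line 4, in <module>
ValueError: could not broadcast input array from shape (230,307,3) into shape (230,312,3)
```

Run:
```python
from h import *
a=cam("scene")["img"][150:250,215:345]; b=cam("wrist")["img"]
cv2.imwrite("pics/fin2.png",np.hstack([cv2.resize(a,(390,300)),cv2.resize(b,(400,300))]))
print(ctrl.get_obs()["wrist_force"])
```

```text
[-3.98745668 -0.85746667 11.91994688]
```

View pics/fin2.png

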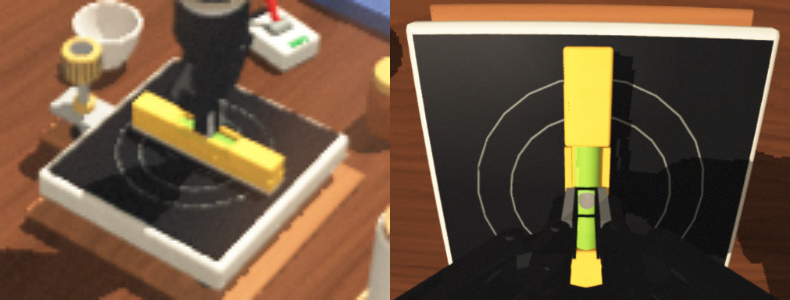

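The fingertips press on both rails at the vial. The bubble, at (586,200) in the right panel, sits between the lines at about y=187 and 215. The press is steady at about 12 N, so I am handing in.

```bash
python3 -c "
from plant import ctrl
print(ctrl.sign_off())"
```

```text
the job is handed in; nothing more can be done
None
```

I handed the job in with the toggle off, the level lying in line on the plate, the bubble centred between its lines and the fingertips pressing it at a steady 12 N or so; the hand-in returned no verdict.

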